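# Make up the soldering kit and the ring-finishing kit

### The job

Make up the two bench kits from the stock at the back of the table: into the soldering tray go the black charcoal block, the gas lighter and the flux bottle, and into the ring tray go the wooden ring clamp and the emery stick, each lying flat (the bottle standing) right down in the pocket cut to its shape, either way round. Keep the bottle from tipping over at any time, and leave the steel stake, the needle file and the cutters where they are, for they belong to no kit.

Things in the scene. Friction and masses are not known exactly. Their poses are not given: they have to be found in the camera images.
- soldering_tray: Fixed wood tray, grey lining, 133 (own x) x 164 (y) x 15 mm; has a round well. Origin: centre of underside. 8 mm deep pockets, floors at z 6 mm, centres (x, y) mm: charcoal block 65x95 at (-29, -29.5); gas lighter 41x114 at (41, -20); bottle well 44 across at (-29, 49.5). A finger channel of that depth, y -50 to 0, runs from the charcoal pocket through the lighter pocket and out at the +x side.
- ring_tray: Fixed wood tray, grey lining, 84 (own x) x 168 (y) x 15 mm, with two long slots and no round well. Origin: centre of underside. Slots 8 mm deep, floors at z 6 mm: the shorter, wider one for the ring clamp, 34x140 mm, centred at x -20, y 0; the longer, narrower one for the emery stick, 23x158 mm, at x 25.5, y 0. A finger channel of that depth, y -25 to 25, crosses the whole tray.
- charcoal_block: Black charcoal soldering block bound with wire, 57 (own x) x 87 (own y) x 30 mm high, about 0.1 kg. Origin: centre of its underside. Grasp across the 57 mm width. Goes into the soldering tray.
- gas_lighter: Pale clear gas lighter lying flat, 33 (own x) x 106 (y) x 16 mm high, about 0.08 kg. Origin: centre of its outline, at the underside. Solid body x -10 to 16, y -53 to 44 mm: grasp it across x at its middle (x 3, y -4.5). The trigger (x -16 to -10, y 25 to 39) does not move. Goes into the soldering tray, own y along the tray y, either way round.
- flux_bottle: Small brown round glass bottle with a black cap and a label, standing in the row of stock on the low table (a like one far off on the bench is not meant), 36 mm across, 82 mm tall, about 0.08 kg. Origin: centre of its underside, z up through the cap. Grasp the glass body between 20 and 60 mm above its foot, not the cap. Goes standing into the round well of the soldering tray.
- ring_clamp: Wooden ring clamp (a slim wooden wedge clamp with brown leather jaws and a metal ring round its waist), lying, 26 (own x) x 131 (own y) x 23 mm high, about 0.07 kg. Origin: centre of its underside. Grasp across the 26 mm width at the middle. Goes into the ring tray.
- emery_stick: Plain slim wooden emery stick, lying, 15 (own x) x 150 (own y) x 10 mm high, about 0.05 kg. Origin: centre of its underside. Grasp across the 15 mm width at the middle. Goes into the ring tray.
- steel_stake: Small polished steel stake, a round foot 34 mm across with a short stem on top, 23 mm high. Origin: centre of its underside. Loose; stays where it is.
- needle_file: Thin dark steel file, 8 (own x) x 173 (own y) x 8 mm. Origin: centre of its underside. Loose; lies behind the stock and stays where it is.
- cutters: Pliers-shaped cutters with blue grips, 44 x 125 x 11 mm. Origin: centre of the outline, at the underside. Loose; lie at the left front and stay where they are.

How it is judged (in metres and radians):
At the end, for the whole second after the job is handed in: Each kit part at rest in its pocket: underside within 2.5 mm of the pocket floor, origin within 8 mm of the pocket centre each way (lengthwise: lighter 12, clamp 10), level or upright to 0.1 rad, long side along the pocket to 0.26 rad (bottle any way) (x of charcoal_block in the frame of soldering_tray between -0.037 and -0.021 m and y of charcoal_block in the frame of soldering_tray between -0.0375 and -0.0215 m and z of charcoal_block in the frame of soldering_tray between 0.0035 and 0.0085 m and angle between each of charcoal_block, gas_lighter, flux_bottle, ring_clamp, emery_stick's own z axis and vertical below 0.1 rad and linear speed of each of charcoal_block, gas_lighter, flux_bottle, ring_clamp, emery_stick below 0.01 m/s and angle between the y axis of each of charcoal_block, gas_lighter and the y axis of soldering_tray, either way round below 0.26 rad and x of gas_lighter in the frame of soldering_tray between 0.033 and 0.049 m and y of gas_lighter in the frame of soldering_tray between -0.032 and -0.008 m and z of gas_lighter in the frame of soldering_tray between 0.0035 and 0.0085 m and x of flux_bottle in the frame of soldering_tray between -0.037 and -0.021 m and y of flux_bottle in the frame of soldering_tray between 0.0415 and 0.0575 m and z of flux_bottle in the frame of soldering_tray between 0.0035 and 0.0085 m and x of ring_clamp in the frame of ring_tray between -0.028 and -0.012 m and y of ring_clamp in the frame of ring_tray between -0.01 and 0.01 m and z of ring_clamp in the frame of ring_tray between 0.0035 and 0.0085 m and angle between the y axis of each of ring_clamp, emery_stick and the y axis of ring_tray, either way round below 0.26 rad and x of emery_stick in the frame of ring_tray between 0.0175 and 0.0335 m and y of emery_stick in the frame of ring_tray between -0.008 and 0.008 m and z of emery_stick in the frame of ring_tray between 0.0035 and 0.0085 m); the robot touches nothing.
It fails at once if the steel stake is pushed more than 20 mm from where it lay (distance of steel_stake from where it was at the start of the episode above 0.02 m).
It fails at once if the needle file is pushed more than 20 mm from where it lay (distance of needle_file from where it was at the start of the episode above 0.02 m).
It fails at once if the pair of cutters is pushed more than 20 mm from where it lay (distance of cutters from where it was at the start of the episode above 0.02 m).
It fails at once if the flux bottle is tipped over (angle between flux_bottle's own z axis and vertical above 0.6 rad).
It also fails if it takes over 109 s, if anything falls off the work surface, if the arm or the gripper's body presses on something with over 40 N, if the wrist force passes 120 N, or if a joint passes its speed limit or range.

### The arm

A 6-joint arm with a two-finger parallel gripper is mounted at the origin on a cart in front of the work surface, level with it; the furniture and walls round the work are solid. World frame = base frame: x ahead of the robot, y to its left, z up, the work surface at z = 0. Lengths are in mm, angles in rad, forces in N, time in s.
With the tool pointing down it reaches from about 400 to 925 mm from the base axis. Payload 3.4 kg.
Tool frame: the origin (TCP) lies on the centre line of the jaws, within the pads' length; the fingertips stand 22 mm ahead of it and the grasp point (between the pads) lies 3 mm ahead of it; z points along the fingers, y is the line along which they close (so a half turn about z gives the same grasp; the last joint's range is limited). The gripper opens to 85 mm and grips with 20 to 120 N. Pads are 22 mm wide; open, the fingers measure 114 mm over their backs; the gripper's body (76 mm by 85 mm) begins 54 mm behind the grasp point. The pads swing forward as they close: fully open they stand 13 mm farther back than shut.
Start: joints at [1.103, 0.307, 1.506, -0, 1.328, -0.073], TCP at [220.651, 530.984, 253.305] pointing down, gripper open.
Joint ranges: [-3.12, 3.12], [-1.05, 2.28], [0.14, 2.33], [-1.42, 4.57], [0.1, 2.73], [-2.68, 2.68]. Speed limits (rad/s): [2.57, 2.57, 3.14, 3.14, 3.14, 3.14].

### API

Orientations are given as [roll, pitch, yaw] about the fixed x, y, z axes, in that order (R = Rz(yaw) Ry(pitch) Rx(roll)).
In Python, from rig import env gives the robot as it stands. The module is installed in compiled form; this text tells all that it offers. Calls block until the motion is done:
- env.move_ptp(position, orientation): joint-space move of the TCP to a pose.
- env.move_l(position, rate=150, ori=None, guard=None): straight line of the TCP; ori=None keeps the orientation; rate is the mean speed in mm/s. With guard (N) it stops when the force on the tool has changed by that much, and returns True; else False.
- env.move_joints(angles): joint-space move.
- env.ungrasp() and env.close(grasp_force=None): open the fingers fully, or close them until they stop; grasp_force is the grip in N (None keeps the last).
- env.hold(seconds).
- env.inverse_kinematics(position, orientation): joint angles nearest the present ones, or None.
- env.snapshot(name): name is "scene" or "top"; returns a dict with "color" (384x512x3 uint8, red, green, blue), "depth" (384x512 float32, mm along the optical axis (not along the pixel's ray), 0 where there is no reading), "vertical_fov" (degrees; the focal length in pixels is half the picture's height over the tangent of half this angle, whatever the lens; pixels are square), "cx", "cy" (the principal point, pixels), "extrinsics" (4x4, takes a point from camera to world coordinates). Camera axes: x right, y up, looking along -z (the intrinsics and any distortion apply to the point x, -y, -z); pixel columns grow to the right and rows downward; lengths in mm; the calibration is good to about 2 mm. A picture is of the moment at which its call begins.
A pose or a line that the arm cannot do raises env.MotionError and nothing moves.
- env.finish_job(): hands the job in; it is judged then, once.
Readings, each from a call of its own:
- env.get_time_s(): time.
- env.get_joints(): joint angles.
- env.get_joint_vel(): joint speeds.
- env.get_tau(): joint torques, N m.
- env.get_eef_pos(): TCP position.
- env.get_ee_rot(): TCP orientation.
- env.get_contact_force(): force on the tool from outside, world axes, zero at the start.
- env.get_wrist_torque(): the same for the moment, N m.
- env.get_width(): finger opening in mm.
- env.get_grip_force(): force on a finger pad.
Only numpy, scipy, OpenCV 4.12 (cv2) and the standard library are available. Lean on these libraries where they do the work, as an engineer would, in place of code of your own. Each camera call takes 0.05 s, during which the arm holds its last target. There are 200 camera calls.

## Working session

There is one attempt and no reset: what is moved stays moved. The work goes in short steps, each a Python script; the robot and the scene stay as the last script left them, time stands still between calls to the robot, and variables do not carry over. Pictures are saved under pics/ and viewed, at most 14 in all, crops included, and the job is handed in when it is done.

```bash
mkdir -p pics; python3 - <<'E'
from rig import env
import cv2,numpy as np
for n in("scene","top"):
    s=env.snapshot(n); cv2.imwrite(f"pics/{n}0.png",cv2.resize(s["color"][:,:,::-1],None,fx=1.5,fy=1.5)); np.savez(f"{n}0.npz",**s)
    print(n,{k:v for k,v in s.items() if k not in("color","depth")},(s["depth"]>0).mean())
E
```

```text
scene {'vertical_fov': 47.67096438661575, 'cx': 261.49430204244806, 'cy': 196.9512217071173, 'extrinsics': array([[ 7.87317956e-01,  3.69589675e-01, -4.93491548e-01,
        -9.01990550e+01],
       [-6.16462036e-01,  4.85195524e-01, -6.20128907e-01,
        -8.34616451e+02],
       [ 1.02466493e-02,  7.92457428e-01,  6.09841152e-01,
         8.46049691e+02],
       [ 0.00000000e+00,  0.00000000e+00,  0.00000000e+00,
         1.00000000e+00]])} 0.9959462483723959
top {'vertical_fov': 45.54418368888909, 'cx': 253.85444114650147, 'cy': 191.1035560982248, 'extrinsics': array([[ 1.78844743e-02,  9.91272831e-01, -1.30607501e-01,
         4.01136751e+02],
       [-9.99769817e-01,  1.92783776e-02,  9.41580183e-03,
        -2.85409503e+01],
       [ 1.18515293e-02,  1.30409040e-01,  9.91389441e-01,
         1.20877293e+03],
       [ 0.00000000e+00,  0.00000000e+00,  0.00000000e+00,
         1.00000000e+00]])} 0.9960683186848959
```

View pics/top0.png

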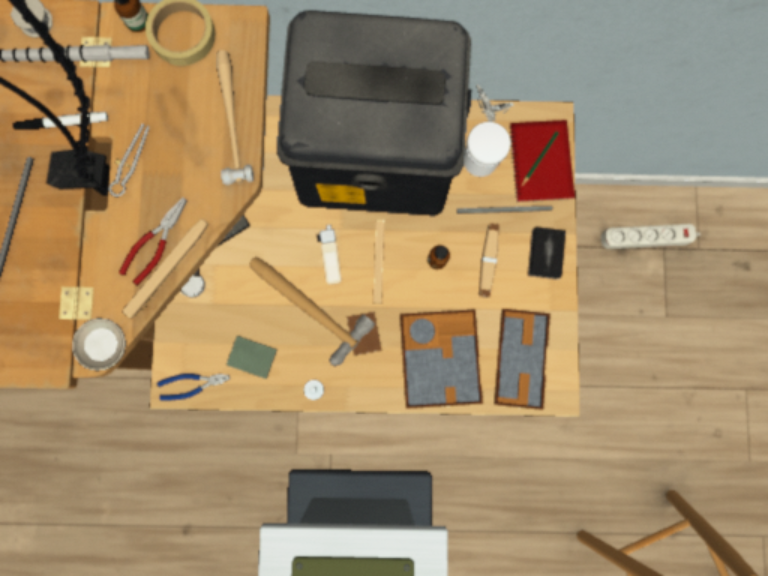

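View pics/scene0.png

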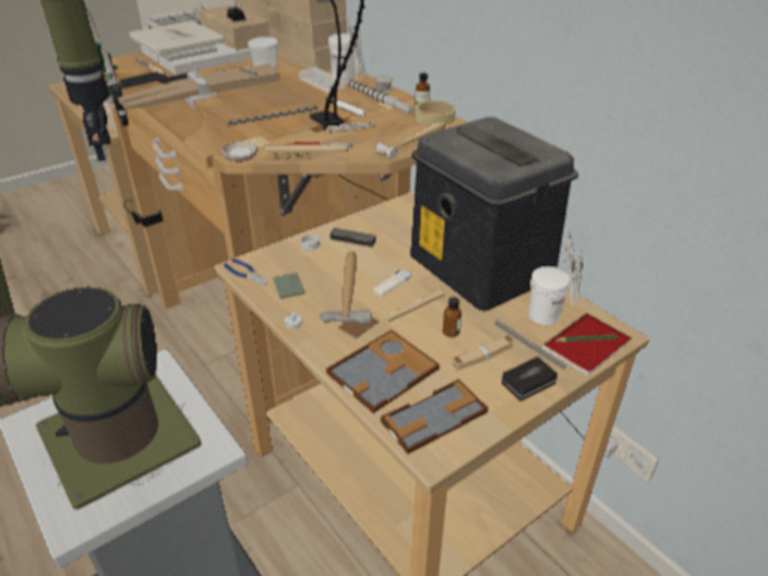

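The top view shows the stock row (in 1.5x px): lighter (330,255), emery stick (379,262), bottle (438,257), clamp (489,260), charcoal (547,252). It also shows the soldering tray (441,357), ring tray (522,358), file (505,210) and cutters (193,385). Next I'll rectify to metric and check depth.

```bash
cat > cam.py <<'E'
import numpy as np,cv2
def K(s): 
    f=192/np.tan(np.radians(float(s["vertical_fov"]))/2); return f,float(s["cx"]),float(s["cy"])
def proj(s,P):
    f,cx,cy=K(s); T=np.linalg.inv(s["extrinsics"]); P=np.atleast_2d(P).astype(float)
    c=P@T[:3,:3].T+T[:3,3]; return np.c_[cx-f*c[:,0]/c[:,2], cy+f*c[:,1]/c[:,2]]
def cloud(s):
    f,cx,cy=K(s); v,u=np.mgrid[:384,:512]; d=s["depth"]
    c=np.dstack([(u-cx)/f*d,-(v-cy)/f*d,-d]); return c@s["extrinsics"][:3,:3].T+s["extrinsics"][:3,3]
def rect(s,z,x0,x1,y0,y1,k):  # rows: x descending, cols: y descending ; k px/mm
    X,Y=np.meshgrid(np.arange(x1,x0,-1/k),np.arange(y1,y0,-1/k),indexing="ij")
    p=proj(s,np.c_[X.ravel(),Y.ravel(),np.full(X.size,z)]).astype(np.float32).reshape(*X.shape,2)
    return cv2.remap(s["color"][:,:,::-1].copy(),p[...,0],p[...,1],cv2.INTER_CUBIC)
E
python3 - <<'E'
import numpy as np,cv2
from cam import *
t=dict(np.load("top0.npz")); s=dict(np.load("scene0.npz"))
print(proj(t,[[0,0,0],[220,531,250],[500,0,0]])*1.5, proj(s,[[0,0,0],[500,0,0]])*1.5)
for n,q in(("t",t),("s",s)):
    C=cloud(q)
    m=(abs(C[...,0]-480)<200)&(abs(C[...,1])<380); z=C[...,2][m]
    h,b=np.histogram(z,np.arange(-40,60,2)); i=h.argsort()[-6:]; print(n,b[i],h[i])
C=cloud(t)
for u,v in [(330,255),(379,262),(438,257),(489,250),(547,252),(441,380),(522,340),(505,210),(192,285),(313,390),(230,228),(365,330),(487,140),(375,90)]: print(u,v,C[int(v/1.5),int(u/1.5)].round(1))
a=rect(t,0,270,670,-420,380,1)
for i in range(0,400,50): cv2.putText(a,str(670-i),(0,i+4),0,.35,(0,0,255)); cv2.line(a,(0,i),(8,i),(0,0,255))
for j in range(0,800,100): cv2.putText(a,str(380-j),(j,398),0,.35,(0,0,255)); cv2.line(a,(j,392),(j,384),(0,0,255))
cv2.imwrite("pics/rt.png",a)
E
```

```text
[[350.82058038 618.82802329]
 [-46.53214517 505.37008174]
 [357.50218937 320.12772776]] [[118.81834545 435.81977516]
 [363.45313695 318.73862861]]
t [-6  4  2 -4  0 -2] [1688 1896 3230 4986 6178 7633]
s [ 8  6  4 -2  2  0] [1204 1226 1417 1465 4007 4544]
330 255 [612.1  50.4  19.9]
379 262 [603.7 -34.2  16.5]
438 257 [ 602.5 -133.9   80.2]
489 250 [ 628.5 -229.6   19.6]
547 252 [ 623.7 -328.4   27.3]
441 380 [ 398.8 -147.8    4.1]
522 340 [ 471.6 -288.7    9.4]
505 210 [ 702.6 -258.8    7.2]
192 285 [556.6 294.1   1.7]
313 390 [377.1  74.6  20.8]
230 228 [614.1 185.7 218.8]
365 330 [481.1 -13.   24.6]
487 140 [ 799.9 -211.3  100.5]
375 90 [792.6 -24.3 307.9]
```

View pics/rt.png

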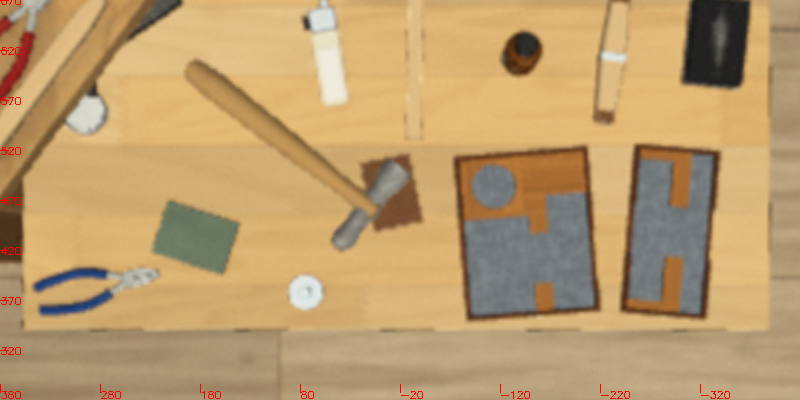

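The rectified view gives me all the parts. The stake is at about (378,74) and the trays have yaw near -90° (well at high x, high y). Next I fit outlines from the height data in both cameras.

```bash
python3 - <<'E'
import numpy as np,cv2
from cam import *
W={"charc":((655,-330),(70,60),(14,40)),"light":((620,52),(80,40),(7,26)),"emery":((605,-34),(105,25),(5,20)),"bott":((615,-135),(45,45),(10,100)),"clamp":((618,-231),(95,33),(8,34)),"file":((703,-258),(16,110),(4,16)),"strayz":((435,-147),(105,85),(9,25)),"rtray":((440,-288),(105,60),(9,25))}
for n in("top","scene"):
    q=dict(np.load(n+"0.npz")); C=cloud(q); x,y,z=C[...,0],C[...,1],C[...,2]
    # table plane from bare-ish pixels
    m=(x>340)&(x<690)&(y>-380)&(y<250)&(abs(z)<9)
    A=np.c_[x[m],y[m],np.ones(m.sum())]; b=z[m]
    for _ in range(15):
        p=np.linalg.lstsq(A,b,rcond=None)[0]; r=b-A@p; k=abs(r+0.3)<2.5; A,b=A[k],b[k]
    print(n,"plane",p,k.sum(),r[k].std())
    h=z-(p[0]*x+p[1]*y+p[2])
    for o,((a,c),(da,dc),(l,u)) in W.items():
        m=((abs(x-a)<da)&(abs(y-c)<dc)&(h>l)&(h<u)).astype(np.uint8)
        N,L,S,_=cv2.connectedComponentsWithStats(m); i=1+S[1:,4].argmax(); m=L==i
        P=np.c_[x[m],y[m]].astype(np.float32); (cx,cy),(w,hh),_=R=cv2.minAreaRect(P)
        B=cv2.boxPoints(R); e=[B[1]-B[0],B[2]-B[1]]; e=max(e,key=np.linalg.norm); yaw=np.arctan2(e[1],e[0])%np.pi
        print(o,m.sum(),"rect",round(cx,1),round(cy,1),round(w,1),round(hh,1),"mean",P.mean(0).round(1),"long dir deg",np.degrees(yaw).round(1),"h",np.percentile(h[m],[10,50,90]).round(1))
t=dict(np.load("top0.npz"))
for nm,z,y0,y1 in(("a",10,-400,-180),("b",10,-180,100)):pass
a=rect(t,10,545,725,-390,90,1.6)
cv2.imwrite("pics/row.png",a); print(a.shape)
E
```

```text
top plane [-5.34281530e-03 -1.81689351e-03  2.22722792e+00] 13334 1.1940735831936173
charc 675 rect 624.8 -330.3 57.7 84.1 mean [ 625.3 -328.4] long dir deg 174.6 h [25.9 29.6 32.4]
light 384 rect 614.6 55.0 105.0 31.9 mean [612.7  52.7] long dir deg 10.7 h [13.1 16.5 19.6]
emery 309 rect 606.3 -34.2 156.7 21.5 mean [605.5 -33.7] long dir deg 1.1 h [ 6.5  9.8 12.6]
bott 186 rect 608.7 -137.2 35.6 32.5 mean [ 605.7 -135.6] long dir deg 84.1 h [32.3 57.4 82.7]
clamp 430 rect 609.3 -228.6 24.9 131.4 mean [ 607.9 -227.5] long dir deg 171.5 h [16.2 20.5 23.8]
file 215 rect 702.2 -257.0 19.4 173.9 mean [ 703.6 -253.1] long dir deg 91.2 h [ 5.1  7.9 11. ]
strayz 1229 rect 435.1 -144.8 164.2 133.3 mean [ 460.6 -142.8] long dir deg 4.8 h [10.6 13.7 16.4]
rtray 340 rect 383.0 -282.8 85.1 58.7 mean [ 376.7 -281.3] long dir deg 85.4 h [10.2 13.  15.9]
scene plane [-5.00727407e-04 -9.48800218e-05  2.09362966e+00] 8114 1.1187694309366307
charc 557 rect 626.9 -331.2 57.8 85.6 mean [ 624.4 -334.5] long dir deg 174.1 h [20.6 29.2 31.6]
light 194 rect 618.2 51.9 108.0 32.3 mean [611.2  49.1] long dir deg 12.5 h [10.5 15.3 18.1]
emery 181 rect 607.3 -34.1 18.4 151.7 mean [603.5 -34.8] long dir deg 179.4 h [ 6.5  9.1 11.6]
bott 255 rect 610.8 -140.7 31.5 35.5 mean [ 606.3 -144.7] long dir deg 140.8 h [19.4 49.1 80.5]
clamp 355 rect 612.0 -227.9 28.7 132.5 mean [ 608.2 -231.7] long dir deg 173.4 h [12.  20.  22.6]
file 170 rect 705.5 -257.1 15.6 175.0 mean [ 705.6 -259.6] long dir deg 92.8 h [4.9 7.4 9.9]
strayz 934 rect 437.7 -144.3 168.1 137.6 mean [ 454.5 -145.4] long dir deg 4.3 h [10.8 13.7 16. ]
rtray 357 rect 384.7 -282.0 87.5 59.7 mean [ 379.6 -283.2] long dir deg 84.1 h [11.  13.5 15.8]
(288, 768, 3)
```

View pics/row.png

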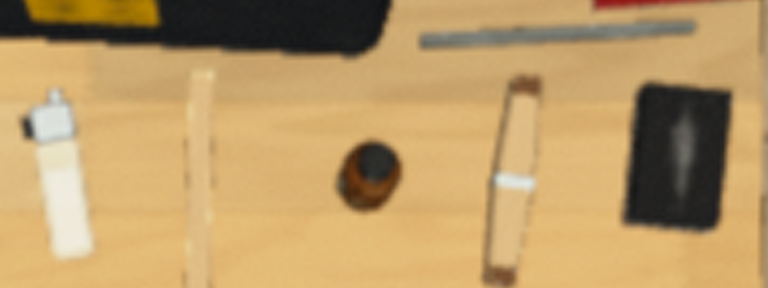

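```bash
python3 - <<'E'
import numpy as np,cv2
from cam import *
from rig import env
for n in("top","scene"):
    q=dict(np.load(n+"0.npz")); C=cloud(q); x,y,z=C[...,0],C[...,1],C[...,2]
    h=z-(-5.34e-3*x-1.8e-3*y+2.23 if n=="top" else 1.8-0*x)
    m=(abs(x-608)<40)&(abs(y+138)<40)&(h>76); P=np.c_[x[m],y[m]].astype(np.float32)
    print(n,"cap",m.sum(),cv2.minEnclosingCircle(P),P.mean(0))
    m=((abs(x-440)<105)&(abs(y+288)<62)&(h>8)&(h<22)).astype(np.uint8); m=cv2.morphologyEx(m,cv2.MORPH_OPEN,np.ones((2,2)))>0
    R=cv2.minAreaRect(np.c_[x[m],y[m]].astype(np.float32)); B=cv2.boxPoints(R); print("rtray",R,B.round(0).tolist())
    m=(abs(x-378)<30)&(abs(y-74)<30)&(h>5); print("stake",x[m].mean(),y[m].mean())
print(env.get_ee_rot(),env.get_width(),env.get_time_s())
for yaw in(0,np.pi):
  for p in([612,50,200],[626,-330,200],[436,-145,200],[440,-288,60],[626,-330,30]):
    q=env.inverse_kinematics(p,[np.pi,0,yaw]); print(yaw,p,None if q is None else np.round(q,2))
t=dict(np.load("top0.npz")); a=rect(t,15,340,540,-360,-60,2.5); cv2.imwrite("pics/trays.png",a)
E
```

```text
top cap 59 ((610.4697265625, -137.76922607421875), 10.952910423278809) [ 610.18567 -137.61208]
rtray ((444.1929016113281, -184.5057373046875), (303.4317626953125, 169.07958984375), 85.09881591796875) [[347.0, -328.0], [515.0, -343.0], [541.0, -41.0], [373.0, -26.0]]
stake 377.5550839770664 74.5086155658591
scene cap 38 ((613.5165405273438, -138.5480194091797), 12.842212677001953) [ 611.4204  -139.67827]
rtray ((181.66021728515625, -502.44525146484375), (840.9860229492188, 172.4044189453125), 39.11676788330078) [[-199.0, -701.0], [-90.0, -835.0], [562.0, -304.0], [454.0, -170.0]]
stake 378.3790688620211 70.81194727781651
[-3.13966827e+00 -1.41114568e-04  2.74779070e+00] 85.62992476923219 0.1
0 [612, 50, 200] [ 0.01  0.4   1.5  -0.    1.24  1.58]
0 [626, -330, 200] [-0.54  0.53  1.27 -0.    1.34  1.03]
0 [436, -145, 200] [-0.41  0.2   1.81 -0.    1.13  1.16]
0 [440, -288, 60] [-0.66  0.46  1.84 -0.    0.83  0.91]
0 [626, -330, 30] [-0.54  0.69  1.44 -0.    1.01  1.03]
3.141592653589793 [612, 50, 200] [ 0.01  0.4   1.5   0.    1.24 -1.56]
3.141592653589793 [626, -330, 200] [-0.54  0.53  1.27  0.    1.34 -2.12]
3.141592653589793 [436, -145, 200] [-0.41  0.2   1.81  0.    1.13 -1.98]
3.141592653589793 [440, -288, 60] [-0.66  0.46  1.84  0.    0.83 -2.23]
3.141592653589793 [626, -330, 30] [-0.54  0.69  1.44  0.    1.01 -2.12]
```

View pics/trays.png

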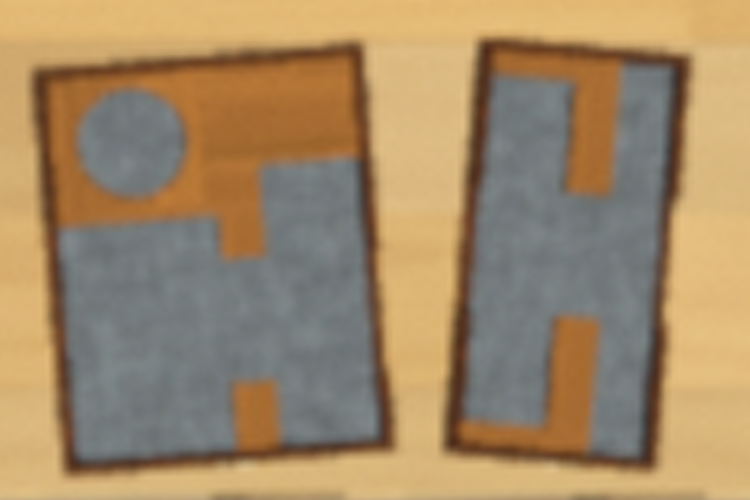

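The trays are clear: the soldering tray's well and the ring tray's slots both match the assumed frames (x axis towards world -y). I'll start with the lighter.

```bash
cat > arm.py <<'E'
import numpy as np
from rig import env
PI=np.pi
def frame(x,y,deg):
    t=np.radians(deg); X=np.array([np.sin(t),-np.cos(t)]); Y=np.array([np.cos(t),np.sin(t)])
    return (lambda a,b: np.array([x,y])+a*X+b*Y), t
S=frame(436.4,-144.8,4.7); R=frame(439.5,-287,-4.8)
def go(p,z,t): env.move_ptp([*p,z],[PI,0,t])
def pick(obj,off,z,force,zt=170):
    f,t=frame(*obj); p=f(*off); go(p,zt,t); env.move_l([*p,z+25],250); 
    g=env.move_l([*p,z],60,guard=15); env.close(force); w=env.get_width()
    env.move_l([*p,zt],200); print("pick guard",g,"width",w,"after lift",env.get_width(),"grip",env.get_grip_force(),"t",env.get_time_s())
def place(tray,c,off,z,zt=170,dz=7):
    f,t=tray; p=f(c[0]+off[0],c[1]+off[1]); go(p,zt,t); env.move_l([*p,z+30],250)
    g=env.move_l([*p,z+dz],40,guard=12); print("place guard",g,"z over target",env.get_eef_pos()[2]-z-6,"w",env.get_width())
    return g,p
def release(p,zt=170):
    env.ungrasp(); env.move_l([*p,zt],200); print("t",env.get_time_s())
E
python3 - <<'E'
from arm import *
e=env.get_eef_pos(); env.move_l([e[0],e[1],340],200)
env.move_ptp([480,50,300],[PI,0,0])
pick((616.4,53.4,11.5),(3,-4.5),25,40)
g,p=place(S,(41,-20),(3,-4.5),25)
if env.get_eef_pos()[2]-31<3: release(p)
E
```

```text
pick guard False width 25.95474715046152 after lift 25.96832036490063 grip 40.75378060340881 t 6.075
place guard False z over target 0.8846668216923739 w 25.764775445301453
t 10.0417
```

```bash
python3 - <<'E'
from arm import *
import cv2
pick((606.8,-34.2,0.3),(0,0),24.5,40)
g,p=place(R,(25.5,0),(0,0),24.5)
if env.get_eef_pos()[2]-30.5<3: release(p)
go((560,50),250,0)
s=env.snapshot("top"); np.savez("top1.npz",**s)
from cam import *
cv2.imwrite("pics/p1.png",rect(s,12,340,540,-360,-60,2.5))
E
```

```text
pick guard False width 13.18503494593001 after lift 13.525000373928492 grip 39.38790142536163 t 13.7417
place guard False z over target 0.8493621633895003 w 13.464530456546248
t 17.8417
```

View pics/p1.png

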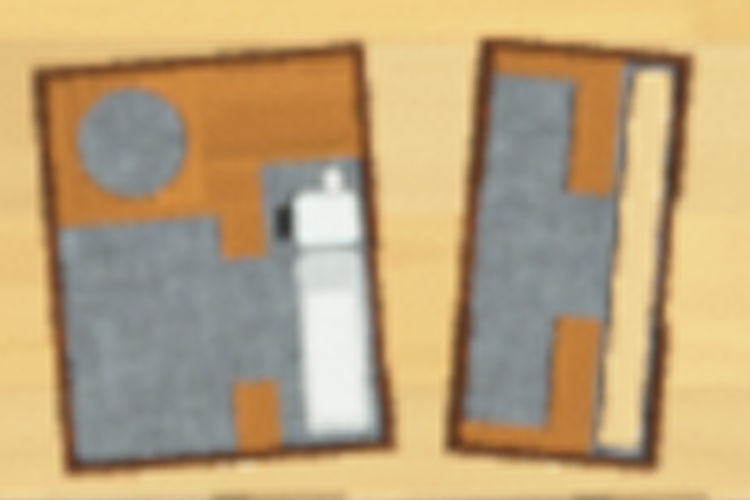

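The lighter (335,310) and the emery stick (635,260) both lie inside their pockets. Next are the clamp and the charcoal.

```bash
python3 - <<'E'
from arm import *
pick((610.7,-228.3,-7.5),(0,0),33,40)
g,p=place(R,(-20,0),(0,0),33)
ok=env.get_eef_pos()[2]-39<3
if ok:
    release(p)
    pick((626,-330.7,-5.6),(0,0),39,40)
    g,p=place(S,(-29,-29.5),(0,0),39)
    if env.get_eef_pos()[2]-45<3: release(p)
E
```

```text
pick guard False width 23.838695058697752 after lift 23.631208100619798 grip 39.248303174972534 t 23.0583
place guard False z over target 0.9015818137347154 w 23.620691061429667
t 26.5167
pick guard False width 53.640263442754744 after lift 53.85134692706049 grip 42.98173248767853 t 29.6667
place guard False z over target 0.8443304768364399 w 53.74714063399826
t 33.3083
```

```bash
python3 - <<'E'
from arm import *
from cam import *
pick((611,-138.5,0),(0,0),44,30)
g,p=place(S,(-29,49.5),(0,0),44)
if env.get_eef_pos()[2]-50<3: release(p)
go((560,50),250,0)
for n in("top","scene"):
    s=env.snapshot(n); np.savez(n+"2.npz",**s)
    if n=="top": a=rect(s,15,340,540,-360,-60,2.2)
    else: b=cv2.resize(s["color"][200:310,210:335,::-1],None,fx=3,fy=3)
    C=cloud(s); h=C[...,2]-(-5.34e-3*C[...,0]-1.8e-3*C[...,1]+2.23 if n=="top" else 1.8)
    for o,T,c,w,l in(("charc",S,(-29,-29.5),20,35),("light",S,(44,-25),8,35),("clamp",R,(-20,0),7,50),("emery",R,(25.5,0),5,60)):
        f,t=T; q=C[...,:2]-f(*c); X=np.array([np.sin(t),-np.cos(t)]);Y=np.array([np.cos(t),np.sin(t)])
        m=(abs(q@X)<w)&(abs(q@Y)<l); u=(q@Y)[m]; v=(q@X)[m]
        print(n,o,m.sum(),np.median(h[m]).round(1),"tilt",np.polyfit(u,h[m],1)[0].round(3),np.polyfit(v,h[m],1)[0].round(3))
    m=(abs(C[...,0]-490)<45)&(abs(C[...,1]+110)<30)&(h>81); print(n,"cap",C[m].mean(0),m.sum(),"target",S[0](-29,49.5))
h=max(a.shape[0],b.shape[0]); I=np.zeros((a.shape[0]+b.shape[0],max(a.shape[1],b.shape[1]),3),np.uint8)
I[:a.shape[0],:a.shape[1]]=a; I[a.shape[0]:,:b.shape[1]]=b; I=cv2.resize(I,None,fx=min(1,600/I.shape[0]),fy=min(1,600/I.shape[0])); cv2.imwrite("pics/p2.png",I)
E
```

```text
pick guard False width 35.598736811310566 after lift 34.75591316070187 grip 29.97457265853882 t 36.5667
place guard False z over target 0.9197169819865252 w 35.51476768960684
t 39.7
top charc 432 35.2 tilt 0.001 0.001
top light 168 21.4 tilt -0.008 -0.019
top clamp 210 26.0 tilt 0.006 0.007
top emery 172 13.9 tilt 0.005 0.002
top cap [ 483.04393321 -111.48301091   87.55550716] 63 target [ 483.3573339  -111.84155961]
scene charc 592 -480.4 tilt -1.049 -0.24
scene light 221 19.9 tilt -3.643 6.368
scene clamp 196 26.4 tilt 3.2 4.926
scene emery 175 14.9 tilt -2.554 -1.494
scene cap [ 483.64803046 -113.69414246   88.6359872 ] 45 target [ 483.3573339  -111.84155961]
```

View pics/p2.png

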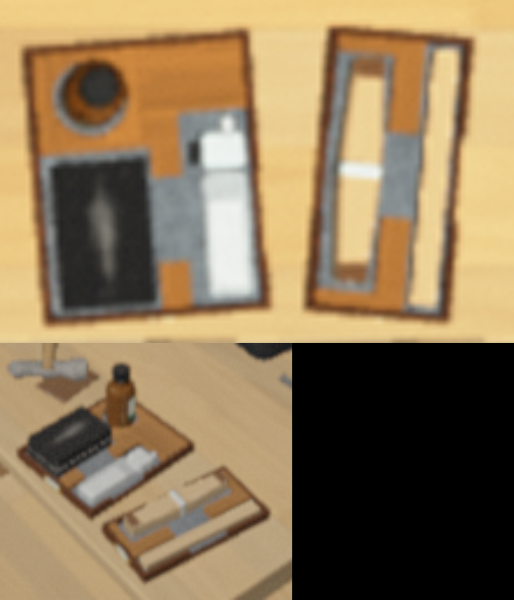

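All five parts sit in their pockets: charcoal (105,230), bottle (92,95), lighter (228,220), clamp (360,170) and emery (435,180). Their heights match the parts resting on the pocket floors, and nothing is tilted.

```bash
python3 -c "
from rig import env
print(env.finish_job(),env.get_time_s())"
```

```text
the job is handed in; nothing more can be done
the job is handed in; nothing more can be done
```

Both kits are made up and handed in after about 40 s: all five parts sit level in their pockets by the final camera check, the bottle stayed upright, and nothing in the run pointed to contact with the stake, file or cutters, though I didn't re-measure them; the hand-in gave no verdict.

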